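Bolt the sprung lid of the tea chest

ROBOT

A 6-joint arm with a two-finger parallel gripper is mounted at the origin on the work surface. World frame = base frame: x ahead of the robot, y to its left, z up, the work surface at z = 0. Lengths are in m, angles in rad, forces in N, time in s.
With the tool pointing down it reaches from about 0.3 to 0.85 m from the base axis. Payload 5.4 kg.
Tool frame: the origin (TCP) lies on the mounting face of the last link; the fingertips stand 173 mm ahead of it and the grasp point (between the pads) lies 155 mm ahead of it; z points along the fingers, y is the direction in which the jaws open and shut (so a half turn about z gives the same grasp; the last joint's range is limited). The gripper opens to 85 mm and grips with 20 to 120 N. Pads are 22 mm wide; open, the fingers measure 114 mm over their backs; the gripper's body (76 mm by 85 mm) begins 54 mm behind the grasp point. The pads swing forward as they close: fully open they stand 13 mm farther back than shut.
Start: joints at [-0.21, 0.158, 1.597, -0, 1.386, -0.21], TCP at [0.575, -0, 0.405] pointing down, gripper open.
Joint ranges: [-2.91, 2.91], [-0.94, 2.29], [0.18, 2.7], [-1.29, 4.43], [0.17, 2.64], [-3, 3]. Speed limits (rad/s): [2.57, 2.57, 3.14, 3.14, 3.14, 3.14].

INTERFACE

Orientations are given as [roll, pitch, yaw] about the fixed x, y, z axes, in that order (R = Rz(yaw) Ry(pitch) Rx(roll)).
In Python, from bench import manip gives the robot as it stands. The module is installed in compiled form; this text tells all that it offers.
- The arm moves only by the shell command python3 -m pendant 'ROWS' [FORCE]. ROWS is JSON, a list of rows, each an object of numbers: "tx", "ty", "tz": the shift along the world's x, y, z in mm; "wx", "wy", "wz": the turn, a rotation vector about the world's x, y, z in degrees; "claw": the opening, from 0 (shut) to 1 (fully open). A call has 1 to 12 rows; each row shifts and turns the commanded pose from where the row before left it; what a row does not reach is not made up. A row lasts 1/10 s, in which the tool goes at most 50 mm and 8.59 degrees, less where a joint would pass 70% of its speed; a pose out of reach is approached as far as the arm can. A call with a gripper value outside its range is refused whole. The fingers move at their own pace and stop on an object; FORCE is the grip in N (left out, the last holds). Time passes only in rows, so rows that do not move let the fingers close. It gives the time, the measured TCP pose, the force and the opening at its end, in the units of the state.
- manip.observe(): the state, without advancing time (a new reading comes with each control period).
- manip.get_image(name): name is "scene" or "side" or "wrist"; returns the picture (420x560x3 uint8, red, green, blue); there is no depth.
- manip.camera_params(name): a dict with "camera_matrix" (3x3 intrinsics, pixels), "k1" (the pictures are not rectified: a ray, as slopes to the right and down, at radius r is drawn at 1 + k1 r^2 times it, then the intrinsics apply), "R" (3x3) and "t" (3): a world point X has camera coordinates R X + t; the wrist camera has in their place "mount" (4x4, takes a point from camera to tool coordinates, whose origin is the TCP and whose axes are the flange's). Camera axes: x right, y down, z forward; pixel columns grow to the right and rows downward; lengths in m; the calibration is good to about 2 mm. A picture is of the moment at which its call begins: read the wrist's pose just before it. camera_params takes no time and is no camera call.
- manip.hand_in(): hands the job in, once; it reports no verdict.
Trained networks look in the newest picture that a camera, given by its name, has taken for a name from the list of things; names that differ only in an ending like _2 or _b are one class to them, and where a whole thing is asked for, a point or a joint stands for the part that bears it (a point fixed in the world has none). Each returns a list of dicts, best first, with "p" (0 to 1); they miss things now and then, are a little off and sometimes report something else, mostly with a low value. They report only what shows in the picture. A call takes as long as a camera call.
- manip.regions_of(camera, thing): "region" (420x560 bool, what is visible of it).
- manip.pinpoint(camera, thing): "position" ([x, y, z] in m, in world coordinates, good to about 4 mm: a listed point, or the origin of a listed thing).
The state is a dict: "time": time; "joints": joint angles; "qd": joint speeds; "effort": joint torques, N m; "ee_pos": TCP position; "tool_rot": TCP orientation; "contact_force": force on the tool from outside, world axes, zero at the start; "torque": the same for the moment, N m; "grip_width": finger opening in m.
Only numpy, scipy, OpenCV 4.12 (cv2) and the standard library are available. Lean on these libraries where they do the work, as an engineer would, in place of code of your own. Each camera call takes 0.05 s, during which the arm holds its last target.

TASK

Shut the wooden chest on the coffee table: its sprung lid stands ajar, so press the lid down and slide the bolt on it across into the keeper on the fixed part of the top, fully home, so that the bolt holds the lid down when you let go. Leave the mug, the candle jar and the tin where they stand.

Things in the scene. Friction and masses are not known exactly. Their poses are not given: they have to be found in the camera images.
- chest: Fixed wooden chest, 200 mm (x) by 340 mm (y), 112 mm high when shut. Origin: centre of its underside; z up, front faces its -x. From y = -170 to +83 mm the top is the lid, hinged along the far edge (x = +95, z = 106 mm); from y = +88 to +170 mm it is a fixed deck with the keeper. The bolt lies on the lid along the chest's y, at x = -70 mm, and slides to +y.
- lid (a joint): Angle of the lid, rad: 0 = shut hard down (flush with the deck), growing as its front edge rises. Hinge springs hold it ajar at about 0.15 to 0.18. Pressing on the bolt's line (165 mm from the hinge) lowers that line about 2.5 mm per newton (1 mm = 0.006 rad). Released, it springs back up.
- bolt (a joint): Travel of the bolt on the lid, m: 0 = drawn right back, 0.045 = fully home at its end stop. It drags with about 2.5 N and stays where left. With the lid at a wrong height the nose butts against the keeper's face at about 0.020 and goes no further; from 0.033 on it is right through the keeper.
- thumb (a point): Centre of the floor of the bolt's steel finger piece, a saddle 62 mm along the bolt by 36 mm wide, with a lip 8 mm thick and 14 mm high across each end, 46 mm clear between the lips: closed fingertips fit in, to press down and push a lip at once. y along the bolt to the keeper, z up from the lid. 135 mm above the table with the lid shut, 160 to 166 mm with it ajar.
- bolt_tip (a point): Centre of the nose of the bolt, a steel rod of 14 mm diameter, 190 mm long, nose chamfered 2.5 mm (axes as thumb). The axis lies 11 mm below thumb and 124 mm above the table with the lid shut. The rod runs in two guide blocks on the lid, 28 mm wide and 24 mm high, at -83 to -59 and +54 to +78 mm in the chest's y; the finger piece moves between them.
- keeper_mouth (a point): Nominal slot centre on the near face of the keeper, a dark steel plate upright on the deck, 50 mm wide, 12 mm thick, 56 to 71 mm tall; slot 20 wide, 16 high. 133.5 mm above the table, but the true slot lies up to 7.5 mm higher or lower, unreported: find it by feel (bolt's axis within 1 to 3 mm of its centre). It is below the bolt when the lid is ajar, above it when hard down.
- tin: Closed metal tin, 52 mm diameter, 75 mm high, loose on the chest's deck behind the keeper. Origin: centre of its underside.
- mug: White cup without handle, 84 mm across the rim, 100 mm high, loose on the table to the right of the chest. Origin: centre of its underside.
- candle: Candle jar with a lid, 68 mm diameter, 80 mm high, loose on the table to the left of the chest. Origin: centre of its underside.

How it is judged:
At the end, for the whole second after the job is handed in: The bolt is home in the keeper (its joint beyond 0.039 of 0.045 m) and at rest, and, with the robot clear, it holds the sprung lid down (lid joint below 0.125 rad) (value of joint bolt above 0.039 m and value of joint lid below 0.125 rad and velocity of joint lid below 0.05 rad/s and velocity of joint bolt below 0.01 m/s); the robot touches nothing.
It fails at once if the tin is moved by more than 30 mm (distance of tin from where it was at the start of the episode above 0.03 m).
It fails at once if the mug is moved by more than 30 mm (distance of mug from where it was at the start of the episode above 0.03 m).
It fails at once if the candle jar is moved by more than 30 mm (distance of candle from where it was at the start of the episode above 0.03 m).
It also fails if it takes over 58 s, if anything falls off the work surface, if the arm or the gripper's body presses on something with over 40 N, if the wrist force passes 120 N, or if a joint passes its speed limit or range.

## Working session

There is one attempt and no reset: what is moved stays moved. The work goes in short steps, Python scripts to look and compute and a shell command to move; the robot and the scene stay as the last step left them, time stands still between calls to the robot, and variables do not carry over. Pictures are saved under pics/ and viewed, and the job is handed in when it is done.

```bash
mkdir -p pics; python3 - <<'E'
from bench import manip
import cv2,numpy as np
s=manip.observe();print(s)
for c in ["scene","side"]:
    im=manip.get_image(c);cv2.imwrite(f"pics/{c}0.png",im[:,:,::-1])
    for t in ["chest","thumb","bolt_tip","keeper_mouth","tin","mug","candle"]:
        r=manip.pinpoint(c,t);print(c,t,[(np.round(a["position"],4),round(a["p"],2)) for a in r[:2]])
print(manip.observe()["time"])
E
```

```text
{'time': 0.0, 'joints': array([-2.10129860e-01,  1.59048256e-01,  1.59824926e+00, -3.40993977e-05,
        1.38620621e+00, -2.10083698e-01]), 'qd': array([-1.52304790e-03,  1.24193843e-04, -1.50184453e-03,  6.17987430e-04,
        8.41550895e-04,  8.07073664e-05]), 'effort': array([ 1.96016467e-04, -3.96006632e+01, -3.31426942e+01, -2.07608541e-04,
        8.36965773e-03, -3.09808388e-05]), 'ee_pos': array([5.74714743e-01, 1.80019030e-05, 4.03708510e-01]), 'tool_rot': array([-3.13971661e+00, -3.65766092e-04,  1.57075611e+00]), 'contact_force': array([-0.10562195, -0.28411224, -0.11416371]), 'torque': array([-0.0127176 ,  0.00336301,  0.019936  ]), 'grip_width': 0.0858213898744182}
scene chest [(array([ 0.5254, -0.0014,  0.0009]), 0.97)]
scene thumb [(array([ 0.4598, -0.0228,  0.1614]), 0.66)]
scene bolt_tip [(array([0.4596, 0.0841, 0.1513]), 0.63)]
scene keeper_mouth [(array([0.4623, 0.1064, 0.1337]), 0.79)]
scene tin [(array([0.585 , 0.1316, 0.1126]), 0.62)]
scene mug []
scene candle [(array([0.4799, 0.2262, 0.0018]), 0.57)]
side chest [(array([5.266e-01, 2.000e-04, 1.100e-03]), 0.69)]
side thumb [(array([ 0.4613, -0.0232,  0.1599]), 0.83)]
side bolt_tip [(array([0.462 , 0.0843, 0.1456]), 0.83)]
side keeper_mouth [(array([0.4588, 0.1007, 0.1372]), 0.82)]
side tin [(array([0.5865, 0.1343, 0.1129]), 0.52)]
side mug [(array([ 0.504 , -0.2431,  0.0022]), 0.66)]
side candle []
0.8
```

View pics/scene0.png

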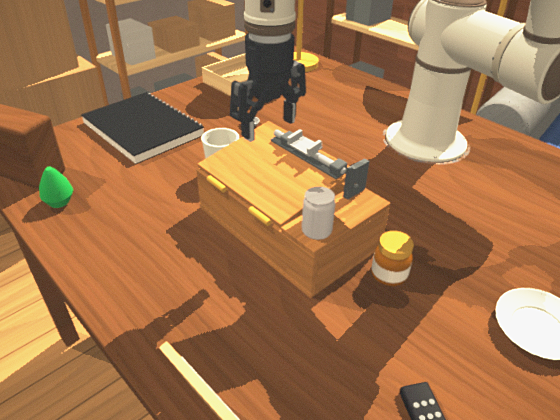

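View pics/side0.png

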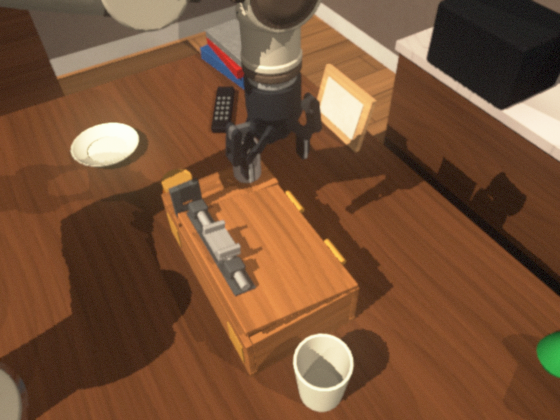

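Chest at about (0.526, 0.000) with yaw near 0, thumb at about (0.460, -0.023, 0.161), and both cameras agree. The scene view shows the bolt at about (310,150) and the keeper at (356,178). The jaws open along world x, so the closed fingertips fit the saddle as they are. I'll move above it.

```bash
python3 -m pendant '[{"tx":-19,"ty":-4,"claw":0},{"tx":-19,"ty":-4,"claw":0},{"tx":-19,"ty":-4,"claw":0},{"tx":-19,"ty":-4,"claw":0},{"tx":-19,"ty":-4,"claw":0},{"tx":-19,"ty":-3,"claw":0},{"claw":0},{"claw":0},{"claw":0},{"claw":0}]' 40
python3 - <<'E'
from bench import manip
import cv2,numpy as np
s=manip.observe();print(s["ee_pos"],s["tool_rot"],s["contact_force"],s["grip_width"])
for c in ["wrist","side"]:
    im=manip.get_image(c);cv2.imwrite(f"pics/{c}1.png",im[:,:,::-1])
    for t in ["thumb","bolt_tip","keeper_mouth","chest"]:
        r=manip.pinpoint(c,t);print(c,t,[(np.round(a["position"],4),round(a["p"],2)) for a in r[:2]])
E
```

```text
[ 5.74974963e-01 -1.23796626e-06  4.04696672e-01] [-3.14158051e+00  2.75794290e-05  1.57082427e+00] [ 0.50152075 -0.31677635 -0.59433588] 0.08507614551531585
wrist thumb [(array([ 0.463 , -0.0232,  0.1622]), 0.69)]
wrist bolt_tip [(array([0.4645, 0.0861, 0.1514]), 0.72)]
wrist keeper_mouth [(array([0.4557, 0.1066, 0.1347]), 0.64)]
wrist chest [(array([ 0.5218, -0.0029,  0.0057]), 0.89)]
side thumb [(array([ 0.4663, -0.0246,  0.1632]), 0.96)]
side bolt_tip [(array([0.4616, 0.0832, 0.1491]), 0.95)]
side keeper_mouth [(array([0.4605, 0.1028, 0.138 ]), 0.91)]
side chest [(array([0.5282, 0.0039, 0.0017]), 0.91)]schema error: expected keys tx, ty, tz, wx, wy, wz, claw
```

The rows need every key, and nothing moved. The thumb averages (0.4625, -0.0235, 0.162), which fits the geometry.

```bash
python3 -m pendant '[{"tx":-19,"ty":-4,"tz":0,"wx":0,"wy":0,"wz":0,"claw":0},{"tx":-19,"ty":-4,"tz":0,"wx":0,"wy":0,"wz":0,"claw":0},{"tx":-19,"ty":-4,"tz":0,"wx":0,"wy":0,"wz":0,"claw":0},{"tx":-19,"ty":-4,"tz":0,"wx":0,"wy":0,"wz":0,"claw":0},{"tx":-18,"ty":-4,"tz":0,"wx":0,"wy":0,"wz":0,"claw":0},{"tx":-18,"ty":-4,"tz":0,"wx":0,"wy":0,"wz":0,"claw":0},{"tx":0,"ty":0,"tz":-20,"wx":0,"wy":0,"wz":0,"claw":0},{"tx":0,"ty":0,"tz":-15,"wx":0,"wy":0,"wz":0,"claw":0},{"tx":0,"ty":0,"tz":0,"wx":0,"wy":0,"wz":0,"claw":0},{"tx":0,"ty":0,"tz":0,"wx":0,"wy":0,"wz":0,"claw":0}]' 40
python3 - <<'E'
from bench import manip
import cv2,numpy as np
s=manip.observe();print(s["ee_pos"],s["tool_rot"],s["contact_force"],s["grip_width"])
for c in ["wrist","side","scene"]:
    im=manip.get_image(c);cv2.imwrite(f"pics/{c}2.png",im[:,:,::-1])
    r=manip.pinpoint(c,"thumb");print(c,[(np.round(a["position"],4),round(a["p"],2)) for a in r[:2]])
a=cv2.imread("pics/side2.png")[120:320,120:320];b=cv2.imread("pics/scene2.png")[60:260,220:420]
cv2.imwrite("pics/c2.png",cv2.resize(np.hstack([a,b]),(800,400)))
E
```

```text
time: 2.3
ee_pos: [0.4631, -0.024, 0.37]
tool_rot: [-3.141, -0.0, 1.571]
contact_force: [0.6, -0.4, 1.0]
grip_width: -0.0002
[ 0.46305133 -0.02404498  0.36999722] [-3.14149878e+00 -4.97934956e-05  1.57079560e+00] [ 0.64114741 -0.37167422  1.03739192] -0.00015154928157323094
wrist [(array([ 0.4605, -0.0236,  0.1603]), 0.87)]
side []
scene [(array([ 0.4548, -0.0215,  0.1599]), 0.89)]
```

View pics/c2.png

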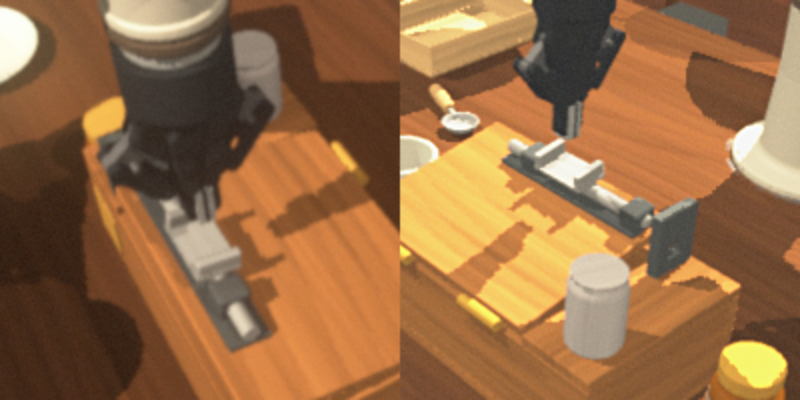

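View pics/wrist2.png

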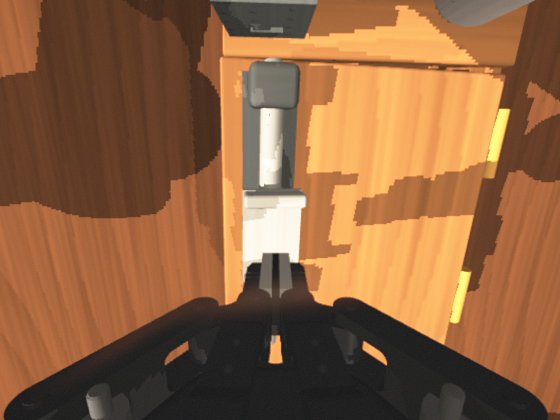

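The closed fingertips hang above the saddle: tips at column 276 in the wrist view against saddle centre 273, with the keeper ahead at (265,15). I'll go down onto the saddle floor.

```bash
python3 -m pendant '[{"tx":-1,"ty":0,"tz":-10,"wx":0,"wy":0,"wz":0,"claw":0},{"tx":-1,"ty":0,"tz":-10,"wx":0,"wy":0,"wz":0,"claw":0},{"tx":0,"ty":0,"tz":-8,"wx":0,"wy":0,"wz":0,"claw":0},{"tx":0,"ty":0,"tz":-4,"wx":0,"wy":0,"wz":0,"claw":0},{"tx":0,"ty":0,"tz":-2,"wx":0,"wy":0,"wz":0,"claw":0},{"tx":0,"ty":0,"tz":0,"wx":0,"wy":0,"wz":0,"claw":0}]'
 python3 -m pendant '[{"tx":0,"ty":0,"tz":-3,"wx":0,"wy":0,"wz":0,"claw":0},{"tx":0,"ty":0,"tz":-3,"wx":0,"wy":0,"wz":0,"claw":0},{"tx":0,"ty":0,"tz":0,"wx":0,"wy":0,"wz":0,"claw":0}]'
```

```text
time: 3.2
ee_pos: [0.461, -0.024, 0.3354]
tool_rot: [-3.141, -0.0, 1.571]
contact_force: [1.0, 0.3, 1.3]
grip_width: 0.0004
time: 3.5
ee_pos: [0.461, -0.0241, 0.3297]
tool_rot: [3.141, 0.0, 1.571]
contact_force: [-0.8, -0.2, 2.4]
grip_width: -0.0002
```

```bash
python3 -m pendant '[{"tx":0,"ty":0,"tz":-3,"wx":0,"wy":0,"wz":0,"claw":0},{"tx":0,"ty":0,"tz":0,"wx":0,"wy":0,"wz":0,"claw":0}]'
python3 - <<'E'
from bench import manip
import cv2,numpy as np
for c in ["wrist","side","scene"]:
    im=manip.get_image(c);cv2.imwrite(f"pics/{c}3.png",im[:,:,::-1])
    r=manip.pinpoint(c,"thumb");print(c,[(np.round(a["position"],4),round(a["p"],2)) for a in r[:2]])
a=cv2.imread("pics/wrist3.png")[140:360,180:380];b=cv2.imread("pics/scene3.png")[100:200,260:360]
cv2.imwrite("pics/c3.png",np.hstack([cv2.resize(a,(400,440)),cv2.resize(b,(400,440))]))
s=manip.observe();print(s["contact_force"],s["torque"])
E
```

```text
time: 3.7
ee_pos: [0.461, -0.0241, 0.3267]
tool_rot: [3.141, 0.0, 1.571]
contact_force: [-0.7, 0.0, 3.4]
grip_width: -0.0002
wrist [(array([ 0.4588, -0.0202,  0.1532]), 0.67)]
side [(array([ 0.4592, -0.0247,  0.1548]), 0.69), (array([0.5868, 0.1334, 0.1135]), 0.31)]
scene [(array([ 0.4577, -0.0215,  0.1533]), 0.95)]
[-0.79810669 -1.20725847  4.10513456] [-0.07288072  0.2239102  -0.03255943]
```

View pics/c3.png

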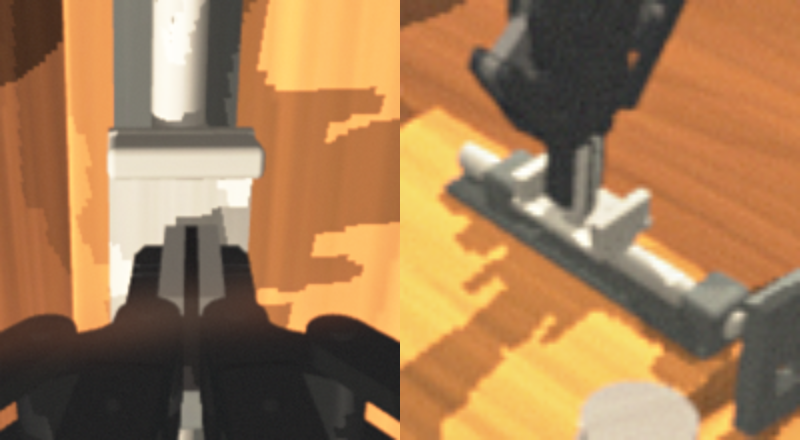

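The fingertips sit inside the saddle between its lips, and the lid is going down (thumb about 0.154). Now I'll push the bolt towards the keeper.

```bash
python3 -m pendant '[{"tx":0,"ty":4,"tz":0,"wx":0,"wy":0,"wz":0,"claw":0},{"tx":0,"ty":4,"tz":0,"wx":0,"wy":0,"wz":0,"claw":0},{"tx":0,"ty":4,"tz":0,"wx":0,"wy":0,"wz":0,"claw":0},{"tx":0,"ty":4,"tz":0,"wx":0,"wy":0,"wz":0,"claw":0},{"tx":0,"ty":4,"tz":0,"wx":0,"wy":0,"wz":0,"claw":0},{"tx":0,"ty":0,"tz":0,"wx":0,"wy":0,"wz":0,"claw":0}]'
python3 -m pendant '[{"tx":0,"ty":3,"tz":0,"wx":0,"wy":0,"wz":0,"claw":0},{"tx":0,"ty":3,"tz":0,"wx":0,"wy":0,"wz":0,"claw":0},{"tx":0,"ty":0,"tz":0,"wx":0,"wy":0,"wz":0,"claw":0}]'
python3 -m pendant '[{"tx":0,"ty":2,"tz":0,"wx":0,"wy":0,"wz":0,"claw":0},{"tx":0,"ty":0,"tz":0,"wx":0,"wy":0,"wz":0,"claw":0}]'
```

```text
time: 4.6
ee_pos: [0.4611, -0.0034, 0.3268]
tool_rot: [3.141, -0.001, 1.571]
contact_force: [1.5, -0.1, 2.3]
grip_width: -0.0003
time: 4.9
ee_pos: [0.4612, 0.0023, 0.3268]
tool_rot: [3.141, -0.0, 1.571]
contact_force: [2.3, -2.1, 3.0]
grip_width: -0.0004
time: 5.1
ee_pos: [0.4611, 0.0041, 0.3268]
tool_rot: [3.141, -0.0, 1.571]
contact_force: [3.1, -1.8, 1.2]
grip_width: 0.0001
```

```bash
for i in 1 2 3; do python3 -m pendant '[{"tx":0,"ty":2,"tz":0,"wx":0,"wy":0,"wz":0,"claw":0},{"tx":0,"ty":0,"tz":0,"wx":0,"wy":0,"wz":0,"claw":0}]' | sed -n '2p;4p'; done
```

```text
ee_pos: [0.4611, 0.0061, 0.3268]
contact_force: [3.5, -2.2, 2.1]
ee_pos: [0.461, 0.0082, 0.3267]
contact_force: [3.7, -1.3, 2.3]
ee_pos: [0.461, 0.0102, 0.3267]
contact_force: [3.3, -2.4, 3.1]
```

```bash
for i in 1 2 ; do python3 -m pendant '[{"tx":0,"ty":1,"tz":0,"wx":0,"wy":0,"wz":0,"claw":0},{"tx":0,"ty":0,"tz":0,"wx":0,"wy":0,"wz":0,"claw":0}]' | sed -n '2p;4p'; done
python3 - <<'E'
from bench import manip
import cv2,numpy as np
for c in ["wrist","side","scene"]:
    im=manip.get_image(c);cv2.imwrite(f"pics/{c}4.png",im[:,:,::-1])
    for t in ["thumb","bolt_tip","keeper_mouth"]:
        r=manip.pinpoint(c,t);print(c,t,[(np.round(a["position"],4),round(a["p"],2)) for a in r[:2]])
a=cv2.imread("pics/wrist4.png")[0:330,130:430];b=cv2.imread("pics/scene4.png")[100:210,280:380]
cv2.imwrite("pics/c4.png",np.hstack([cv2.resize(a,(400,440)),cv2.resize(b,(400,440))]))
E
```

```text
ee_pos: [0.461, 0.0107, 0.3267]
contact_force: [2.9, -5.4, 2.4]
ee_pos: [0.461, 0.0111, 0.3268]
contact_force: [1.7, -7.5, 3.5]
wrist thumb []
wrist bolt_tip [(array([0.4588, 0.1058, 0.1421]), 0.61)]
wrist keeper_mouth [(array([0.4547, 0.1048, 0.1326]), 0.91)]
side thumb [(array([ 0.461 , -0.0055,  0.1552]), 0.7), (array([ 0.5033, -0.2418,  0.0044]), 0.22)]
side bolt_tip []
side keeper_mouth [(array([0.4597, 0.1009, 0.1375]), 0.58), (array([0.5877, 0.133 , 0.1103]), 0.15)]
scene thumb [(array([ 0.455 , -0.0025,  0.1513]), 0.84)]
scene bolt_tip [(array([0.4612, 0.1059, 0.1436]), 0.72)]
scene keeper_mouth [(array([0.4596, 0.1019, 0.1322]), 0.81)]
```

View pics/c4.png

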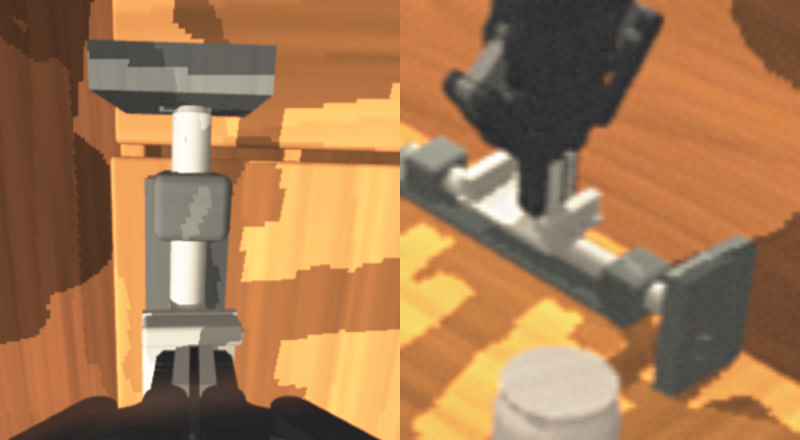

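The nose is butted on the keeper face, with the y force rising to -7.5 N. Next I'll keep that preload and sweep the lid down, watching for y to advance.

```bash
for i in 1 2 3 4 5 6 7 8; do python3 -m pendant '[{"tx":0,"ty":0,"tz":-1,"wx":0,"wy":0,"wz":0,"claw":0},{"tx":0,"ty":0,"tz":0,"wx":0,"wy":0,"wz":0,"claw":0}]' | sed -n '2p;4p'|tr '\n' ' ';echo; done
```

```text
ee_pos: [0.461, 0.0111, 0.3263] contact_force: [1.0, -8.4, 5.6] 
ee_pos: [0.4609, 0.0111, 0.3253] contact_force: [0.1, -7.4, 6.4] 
ee_pos: [0.4607, 0.0112, 0.3242] contact_force: [-1.1, -7.7, 7.2] 
ee_pos: [0.4606, 0.0113, 0.323] contact_force: [-2.4, -6.4, 7.2] 
ee_pos: [0.4603, 0.0117, 0.3215] contact_force: [-1.1, -3.2, 4.8] 
ee_pos: [0.4602, 0.012, 0.3204] contact_force: [-1.6, -3.6, 6.5] 
ee_pos: [0.4601, 0.0121, 0.3194] contact_force: [-3.4, -2.6, 6.2] 
ee_pos: [0.46, 0.0121, 0.3183] contact_force: [-3.0, -2.8, 7.1]
```

```bash
for i in 1 2 3; do python3 -m pendant '[{"tx":0,"ty":1,"tz":0,"wx":0,"wy":0,"wz":0,"claw":0},{"tx":0,"ty":0,"tz":0,"wx":0,"wy":0,"wz":0,"claw":0}]' | sed -n '2p;4p'|tr '\n' ' ';echo; done
```

```text
ee_pos: [0.46, 0.0132, 0.3185] contact_force: [-4.3, -1.0, 7.4] 
ee_pos: [0.46, 0.0142, 0.3184] contact_force: [-3.5, -1.5, 7.5] 
ee_pos: [0.46, 0.0152, 0.3185] contact_force: [-3.2, -2.8, 7.2]
```

The bolt is advancing past the butt point with only drag force, so it is in the slot. Continuing.

```bash
for i in 1 2 3 4; do python3 -m pendant '[{"tx":0,"ty":2,"tz":0,"wx":0,"wy":0,"wz":0,"claw":0},{"tx":0,"ty":2,"tz":0,"wx":0,"wy":0,"wz":0,"claw":0},{"tx":0,"ty":0,"tz":0,"wx":0,"wy":0,"wz":0,"claw":0}]' | sed -n '2p;4p'|tr '\n' ' ';echo; done
```

```text
ee_pos: [0.4601, 0.0193, 0.3186] contact_force: [-2.5, -0.8, 7.6] 
ee_pos: [0.4602, 0.0233, 0.3186] contact_force: [-2.6, -1.7, 7.2] 
ee_pos: [0.4602, 0.0273, 0.3186] contact_force: [-3.0, -1.3, 6.6] 
ee_pos: [0.4603, 0.0313, 0.3187] contact_force: [-3.2, -0.8, 6.2]
```

```bash
for i in 1 2 3 4 5 6 7; do python3 -m pendant '[{"tx":0,"ty":1,"tz":0,"wx":0,"wy":0,"wz":0,"claw":0},{"tx":0,"ty":0,"tz":0,"wx":0,"wy":0,"wz":0,"claw":0}]' | sed -n '2p;4p'|tr '\n' ' ';echo; done
python3 - <<'E'
from bench import manip
import cv2,numpy as np
for c in ["wrist","side","scene"]:
    im=manip.get_image(c);cv2.imwrite(f"pics/{c}5.png",im[:,:,::-1])
    for t in ["thumb","bolt_tip"]:
        r=manip.pinpoint(c,t);print(c,t,[(np.round(a["position"],4),round(a["p"],2)) for a in r[:2]])
a=cv2.imread("pics/wrist5.png")[0:330,130:430];b=cv2.imread("pics/scene5.png")[100:210,280:380]
cv2.imwrite("pics/c5.png",np.hstack([cv2.resize(a,(400,440)),cv2.resize(b,(400,440))]))
E
```

```text
ee_pos: [0.4603, 0.0322, 0.3187] contact_force: [-1.8, -2.7, 7.3] 
ee_pos: [0.4603, 0.0332, 0.3187] contact_force: [-1.4, -2.0, 7.3] 
ee_pos: [0.4603, 0.0341, 0.3187] contact_force: [-1.1, -3.0, 7.1] 
ee_pos: [0.4604, 0.0352, 0.3187] contact_force: [-1.6, -1.8, 7.0] 
ee_pos: [0.4604, 0.0358, 0.3188] contact_force: [-1.3, -4.8, 6.0] 
ee_pos: [0.4604, 0.0362, 0.3188] contact_force: [-1.9, -8.6, 7.0] 
ee_pos: [0.4605, 0.0366, 0.3189] contact_force: [-3.0, -10.6, 8.1] 
wrist thumb []
wrist bolt_tip [(array([0.4595, 0.1319, 0.1352]), 0.6)]
side thumb [(array([0.4583, 0.0225, 0.1467]), 0.91)]
side bolt_tip []
scene thumb [(array([0.4556, 0.0194, 0.1456]), 0.7), (array([0.5858, 0.1316, 0.1124]), 0.65)]
scene bolt_tip [(array([0.4573, 0.1271, 0.1344]), 0.71)]
```

View pics/c5.png

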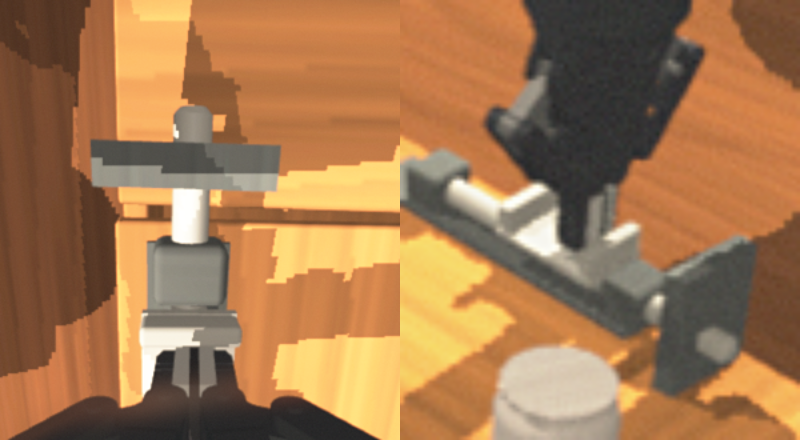

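The stop was reached at y=0.0357, exactly where travel of 0.045 predicts, and the nose is visible through the keeper at about (192,125) in the left view. I'll relax the lip, then lift off.

```bash
python3 -m pendant '[{"tx":0,"ty":-4,"tz":0,"wx":0,"wy":0,"wz":0,"claw":0},{"tx":0,"ty":-4,"tz":0,"wx":0,"wy":0,"wz":0,"claw":0},{"tx":0,"ty":0,"tz":3,"wx":0,"wy":0,"wz":0,"claw":0},{"tx":0,"ty":0,"tz":3,"wx":0,"wy":0,"wz":0,"claw":0},{"tx":0,"ty":0,"tz":5,"wx":0,"wy":0,"wz":0,"claw":0},{"tx":0,"ty":0,"tz":10,"wx":0,"wy":0,"wz":0,"claw":0},{"tx":0,"ty":0,"tz":20,"wx":0,"wy":0,"wz":0,"claw":0},{"tx":0,"ty":0,"tz":20,"wx":0,"wy":0,"wz":0,"claw":0},{"tx":0,"ty":0,"tz":20,"wx":0,"wy":0,"wz":0,"claw":0},{"tx":0,"ty":0,"tz":0,"wx":0,"wy":0,"wz":0,"claw":0},{"tx":0,"ty":0,"tz":0,"wx":0,"wy":0,"wz":0,"claw":0}]'
python3 - <<'E'
from bench import manip
import cv2,numpy as np
for c in ["wrist","side","scene"]:
    im=manip.get_image(c);cv2.imwrite(f"pics/{c}6.png",im[:,:,::-1])
    for t in ["thumb","bolt_tip","tin","mug","candle"]:
        r=manip.pinpoint(c,t);print(c,t,[(np.round(a["position"],4),round(a["p"],2)) for a in r[:2]])
a=cv2.imread("pics/wrist6.png")[0:330,130:430];b=cv2.imread("pics/scene6.png")[100:210,280:380]
cv2.imwrite("pics/c6.png",np.hstack([cv2.resize(a,(400,440)),cv2.resize(b,(400,440))]))
E
```

```text
time: 13.05
ee_pos: [0.4609, 0.0301, 0.3998]
tool_rot: [3.141, 0.0, 1.571]
contact_force: [-0.3, -1.0, 0.1]
grip_width: 0.0001
wrist thumb [(array([0.4593, 0.0187, 0.1465]), 0.79)]
wrist bolt_tip [(array([0.4605, 0.1242, 0.133 ]), 0.87)]
wrist tin [(array([0.5891, 0.1338, 0.1108]), 0.85)]
wrist mug []
wrist candle []
side thumb [(array([ 0.5047, -0.241 ,  0.0042]), 0.73), (array([0.4576, 0.0173, 0.1474]), 0.6)]
side bolt_tip [(array([0.4604, 0.1216, 0.1337]), 0.88)]
side tin [(array([0.5868, 0.1323, 0.1133]), 0.71)]
side mug [(array([ 0.5018, -0.2417,  0.0018]), 0.55)]
side candle []
scene thumb [(array([0.4539, 0.0173, 0.1449]), 0.82)]
scene bolt_tip [(array([0.4604, 0.1257, 0.1346]), 0.57)]
scene tin [(array([0.5847, 0.1317, 0.1137]), 0.87)]
scene mug []
scene candle [(array([4.790e-01, 2.244e-01, 3.000e-04]), 0.86)]
```

View pics/c6.png

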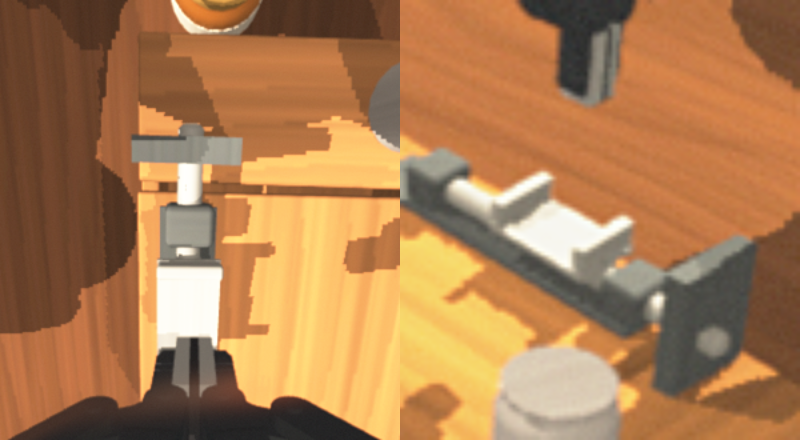

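The bolt drew back about 4–5 mm: the thumb reads y≈0.0175, and the nose sticks out less at (713,342). Floor friction dragged it when I backed off the lip while still pressing. The lid stayed latched. I'll re-enter the saddle, hovering just above its floor, push the bolt home again, and back off without floor contact.

```bash
python3 -m pendant '[{"tx":0,"ty":-5,"tz":0,"wx":0,"wy":0,"wz":0,"claw":0},{"tx":0,"ty":-4,"tz":0,"wx":0,"wy":0,"wz":0,"claw":0},{"tx":0,"ty":0,"tz":-20,"wx":0,"wy":0,"wz":0,"claw":0},{"tx":0,"ty":0,"tz":-20,"wx":0,"wy":0,"wz":0,"claw":0},{"tx":0,"ty":0,"tz":-15,"wx":0,"wy":0,"wz":0,"claw":0},{"tx":0,"ty":0,"tz":-10,"wx":0,"wy":0,"wz":0,"claw":0},{"tx":0,"ty":0,"tz":-6,"wx":0,"wy":0,"wz":0,"claw":0},{"tx":0,"ty":0,"tz":-3,"wx":0,"wy":0,"wz":0,"claw":0},{"tx":0,"ty":0,"tz":-3,"wx":0,"wy":0,"wz":0,"claw":0},{"tx":0,"ty":0,"tz":0,"wx":0,"wy":0,"wz":0,"claw":0}]'
for i in 1 2; do python3 -m pendant '[{"tx":0,"ty":2,"tz":0,"wx":0,"wy":0,"wz":0,"claw":0},{"tx":0,"ty":2,"tz":0,"wx":0,"wy":0,"wz":0,"claw":0},{"tx":0,"ty":0,"tz":0,"wx":0,"wy":0,"wz":0,"claw":0}]' | sed -n '2p;4p'|tr '\n' ' ';echo; done
```

```text
time: 14.95
ee_pos: [0.4611, 0.0209, 0.3229]
tool_rot: [3.141, 0.0, 1.571]
contact_force: [-0.3, -0.0, 0.3]
grip_width: 0.0001
ee_pos: [0.4611, 0.0252, 0.323] contact_force: [-0.6, -0.2, -0.0] 
ee_pos: [0.461, 0.0292, 0.3227] contact_force: [-1.0, -0.4, 0.3]
```

```bash
for i in 1 2 3 4 5 6 7 8 9 ; do python3 -m pendant '[{"tx":0,"ty":1,"tz":0,"wx":0,"wy":0,"wz":0,"claw":0},{"tx":0,"ty":0,"tz":0,"wx":0,"wy":0,"wz":0,"claw":0}]' | sed -n '2p;4p'|tr '\n' ' ';echo; done
```

```text
ee_pos: [0.461, 0.0301, 0.3227] contact_force: [-0.4, -0.1, 0.7] 
ee_pos: [0.461, 0.0308, 0.3227] contact_force: [-0.1, -1.7, 0.3] 
ee_pos: [0.4611, 0.0314, 0.3228] contact_force: [-0.2, -5.2, -0.6] 
ee_pos: [0.4611, 0.0323, 0.3228] contact_force: [-0.6, -6.7, 0.5] 
ee_pos: [0.4611, 0.0332, 0.3228] contact_force: [-0.4, -5.9, -0.1] 
ee_pos: [0.4611, 0.0342, 0.3228] contact_force: [0.3, -6.3, -0.1] 
ee_pos: [0.4611, 0.0352, 0.3228] contact_force: [0.2, -5.5, -0.1] 
ee_pos: [0.4611, 0.0361, 0.3228] contact_force: [0.0, -5.8, -0.2] 
ee_pos: [0.4612, 0.0365, 0.3229] contact_force: [-0.6, -11.1, -0.3]
```

The bolt is home against the stop (force 6 → 11 N at y≈0.036), with no vertical load. I'll back off and lift.

```bash
python3 -m pendant '[{"tx":0,"ty":-3,"tz":0,"wx":0,"wy":0,"wz":0,"claw":0},{"tx":0,"ty":-3,"tz":1,"wx":0,"wy":0,"wz":0,"claw":0},{"tx":0,"ty":0,"tz":5,"wx":0,"wy":0,"wz":0,"claw":0},{"tx":0,"ty":0,"tz":10,"wx":0,"wy":0,"wz":0,"claw":0},{"tx":0,"ty":0,"tz":20,"wx":0,"wy":0,"wz":0,"claw":0},{"tx":0,"ty":0,"tz":20,"wx":0,"wy":0,"wz":0,"claw":0},{"tx":0,"ty":0,"tz":20,"wx":0,"wy":0,"wz":0,"claw":0},{"tx":0,"ty":0,"tz":0,"wx":0,"wy":0,"wz":0,"claw":0},{"tx":0,"ty":0,"tz":0,"wx":0,"wy":0,"wz":0,"claw":0}]'
python3 - <<'E'
from bench import manip
import cv2,numpy as np
for c in ["wrist","side","scene"]:
    im=manip.get_image(c);cv2.imwrite(f"pics/{c}7.png",im[:,:,::-1])
    for t in ["thumb","bolt_tip","tin","mug","candle"]:
        r=manip.pinpoint(c,t);print(c,t,[(np.round(a["position"],4),round(a["p"],2)) for a in r[:2]])
a=cv2.imread("pics/wrist7.png")[0:330,130:430];b=cv2.imread("pics/scene7.png")[100:210,280:380]
cv2.imwrite("pics/c7.png",np.hstack([cv2.resize(a,(400,440)),cv2.resize(b,(400,440))]))
E
```

```text
time: 18.25
ee_pos: [0.461, 0.0321, 0.3991]
tool_rot: [3.14, 0.0, 1.571]
contact_force: [-1.5, -0.3, -0.7]
grip_width: 0.0002
wrist thumb [(array([0.458 , 0.02  , 0.1453]), 0.65)]
wrist bolt_tip [(array([0.4605, 0.13  , 0.1344]), 0.8)]
wrist tin [(array([0.588 , 0.1345, 0.1129]), 0.76)]
wrist mug []
wrist candle []
side thumb [(array([0.4609, 0.0209, 0.1491]), 0.77)]
side bolt_tip []
side tin [(array([0.5893, 0.1335, 0.1127]), 0.76), (array([0.4609, 0.1259, 0.1354]), 0.67)]
side mug [(array([ 0.5058, -0.2393,  0.0024]), 0.76), (array([0.5861, 0.1321, 0.1112]), 0.23)]
side candle []
scene thumb [(array([0.4542, 0.0225, 0.1467]), 0.58)]
scene bolt_tip [(array([0.4607, 0.1304, 0.135 ]), 0.78), (array([0.5881, 0.1317, 0.1118]), 0.62)]
scene tin [(array([0.5847, 0.1317, 0.1101]), 0.55)]
scene mug [(array([ 0.5244, -0.0029,  0.0011]), 0.23), (array([0.4552, 0.0223, 0.1467]), 0.22)]
scene candle [(array([0.4782, 0.2221, 0.0021]), 0.85)]
```

View pics/c7.png

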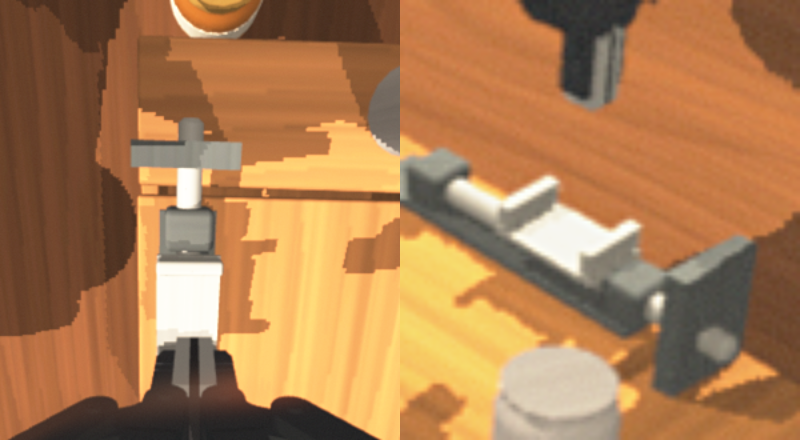

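The bolt now stays home: thumb y≈0.021, nose y≈0.130 and sticking well out beyond the keeper at (717,345). The thumb is at z≈0.147, so the lid is at about 0.07 rad. The gripper is clear, so I'm handing in.

```bash
python3 -c "
from bench import manip
print(manip.hand_in())"
```

```text
the job is handed in; nothing more can be done
None
```

The chest is shut and bolted, and I handed the job in at about 19 s; no verdict is reported.

- **What I did:** I pressed the lid down with closed fingertips in the bolt's saddle and butted the nose against the keeper. Sweeping the lid lower found the slot, and I slid the bolt to its end stop.
- **What went wrong:** As I first let go, friction on the saddle floor dragged the bolt back about 4–5 mm. I pushed it home again without pressing on the floor, then backed off and lifted clear.
- **Bolt and lid:** The last check puts the thumb at y≈0.021 and the nose at y≈0.130, about 44–46 mm past where they started. The end stop was felt at the predicted place. The lid is held at about 0.07 rad with the gripper about 80 mm above the saddle and no contact force beyond noise.
- **Tin, mug and candle jar:** Each was seen within about 5 mm of its starting place, which is about the accuracy of the measurement.
- **Check that disagreed:** In the scene view the network reported the "mug" twice, at the chest and at the bolt, both with low confidence (0.23 and 0.22). The side view showed it where it stood at the start.

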